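# Drop an insert case through the spring flap of the tool-return box

### The job

Return the worn-insert case that lies on the runway of the tool-return box: push the spring flap down with one finger and, while that finger holds it open, push the case forward with the other finger (which runs in the groove under the case) until it drops into the box. Then take the fingers out so that the flap springs shut. Be gentle, do not pinch or lift the case, and leave everything else as it stands.

Things in the scene. Friction and masses are not known exactly. Their poses are not given: they have to be found in the camera images.
- bin: Tool-return box of olive sheet steel, 229 mm long (its x, -105 to 124 mm), fixed to the bench. Origin: on the bench under the middle of the mouth's near edge; x = the way the case is pushed, y = left, z = up. Its flat top (deck) is 165 mm above the bench. Left of the runway and mouth (y 50 to 106 mm) is a ledge at deck height. Inner floor 4 mm above the bench, 92 mm wide; clear back window.
- groove (a point): Middle of the runway at deck height (52 mm before the mouth). Runway: box x -105 to 0 mm, two bare steel rails with a finger groove between. Groove: y -18 to +18 mm, 55 mm deep, open upwards, at its robot end and into the mouth at x = 0. The case bridges it. Guide strips 8 mm high, 84 mm apart, flank the runway.
- mouth (a point): Middle of the mouth at deck height. Mouth: box x 0 to 104 mm, y -46 to +46 mm, level, closed by the flap; beyond it is a 20 mm strip of fixed deck.
- flap (a joint): Flap of the mouth: aluminium plate 100 mm long (x), 86 mm wide, 4 mm thick, its top 1 mm below the deck when shut. Hinged along y at the mouth's far edge (box x 104 mm, 162 mm up). 0 = shut, level; grows in rad as the near edge swings down into the box; stop at 1.45. Spring-shut: about 1.2 N on the near edge starts it, 0.27 N m at 1.4 rad. The case's weight does not open it.
- flap_edge (a point): Middle of the flap's free (near) edge, on its top face, 100 mm from the hinge.
- case_center (a point): Centre (half-way up) of the insert case: grey plastic box with a black lid inlay, 42 mm long (its x, along the runway), 66 mm wide, 16 mm tall, about 90 g, loose. It lies flat on the runway, its front 6 to 18 mm short of the mouth. A gripper opened 70 to 85 mm spans it lengthwise: one finger behind it in the groove, the other over the flap. Pressing 20 to 30 mm deep is enough.
- collet: Bystander: steel collet, 26 mm wide, 22 mm tall, standing on the box's left ledge. Origin under its middle.
- sleeve: Bystander: dark steel taper sleeve, 32 mm wide, 82 mm tall, standing on the bench. Origin under its middle.
- other_case: Bystander: a second case of the same make lying on the bench, not to be returned. Origin under its middle.
- drill: Bystander: taper-shank drill, 190 mm long (its x), 16 mm thick, lying on the bench. Origin under its middle.
- oil: Bystander: grey can, 56 mm wide, 130 mm tall. Origin under its middle.
- pan: Bystander: open red plastic bin, 130 x 100 x 45 mm. Origin under its middle.
- stopring: Bystander: steel ring, 44 mm wide, 14 mm thick, lying on the bench. Origin under its middle.
- case: The insert case itself; origin under its middle (8 mm below case_center), same axes.
There are look-alikes about, which are no part of the job. What is shaped like the case but brown or purple is not meant.

How it is judged:
On the way, in this order (a step that is already met when the one before it is completed fails the run):
1. the flap is pushed open with a finger while the case still lies on the runway (value of joint flap above 0.15 rad and contact force between the fingers and flap above 0.2 N and x of case_center in the frame of bin below -0.006 m and z of case_center in the frame of bin above 0.168 m), for 0.1 s.
2. the case goes into the mouth while a finger is holding the flap open (value of joint flap above 0.25 rad and contact force between the fingers and flap above 0.2 N and x of case_center in the frame of bin above 0 m), for 0.03 s.
At the end, for the whole second after the job is handed in: The case lies at rest inside the box (its centre below 60 mm above the bench, within the walls) and the flap is shut (within 0.08 rad) (z of case_center in the frame of bin below 0.06 m and x of case_center in the frame of bin between -0.1 and 0.12 m and y of case_center in the frame of bin between -0.046 and 0.046 m and value of joint flap below 0.08 rad and linear speed of case below 0.02 m/s); the robot touches nothing.
It fails at once if the case is lifted (its centre more than 15 mm above where it lay on the runway) (height (world z) of case_center above 0.188 m).
It fails at once if the case is pinched or pushed hard (over 12 N between fingers and case) (contact force between the fingers and case above 12 N).
It fails at once if a bystander is disturbed (moved over 20 mm) (distance of any of collet, sleeve, other_case, drill, oil, pan, stopring from where it was at the start of the episode above 0.02 m).
It also fails if it takes over 32 s, if anything falls off the work surface, if the arm or the gripper's body presses on something with over 40 N, if the wrist force passes 120 N, or if a joint passes its speed limit or range.

### The arm

A 6-joint arm with a two-finger parallel gripper is mounted at the origin on the work surface. World frame = base frame: x ahead of the robot, y to its left, z up, the work surface at z = 0. Lengths are in m, angles in rad, forces in N, time in s.
With the tool pointing down it reaches from about 0.225 to 0.875 m from the base axis. Payload 3.4 kg.
Tool frame: the origin (TCP) lies at the very end of the fingers, on their centre line; the grasp point (between the pads) lies 19 mm behind it; z points along the fingers, y is the line along which they close (so a half turn about z gives the same grasp; the last joint's range is limited). The gripper opens to 85 mm and grips with 20 to 120 N. Pads are 22 mm wide; open, the fingers measure 114 mm over their backs; the gripper's body (76 mm by 85 mm) begins 54 mm behind the grasp point. The pads swing forward as they close: fully open they stand 13 mm farther back than shut.
Start: joints at [-1.282, 0.276, 1.505, -0, 1.361, -0.121], TCP at [0.229, -0.527, 0.231] pointing down, gripper open.
Joint ranges: [-2.89, 2.89], [-0.75, 2.08], [0.22, 2.7], [-1.18, 4.32], [0.11, 2.71], [-2.7, 2.7]. Speed limits (rad/s): [2.57, 2.57, 3.14, 3.14, 3.14, 3.14].

### API

Orientations are given as a unit quaternion [w, x, y, z].
In Python, from rig import readout, vision, manip gives the robot as it stands.
- The arm moves only by the shell command python3 -m handwheel 'ROWS' [FORCE]. ROWS is JSON, a list of rows, each a list of 3 entries, a list of its own where there are three numbers: the shift along the tool's x, y, z in mm, then the turn, a rotation vector about the tool's x, y, z in units of 6 degrees (1.0 is 6 degrees), then the closure, from -1 (fully open) to 1 (shut), so that 0 is half open. A call has 1 to 20 rows; each row shifts and turns the commanded pose from where the row before left it, along the tool's axes as they then stand; what a row does not reach is not made up. A row lasts 1/8 s, in which the tool goes at most 62.5 mm and 10.7 degrees, less where a joint would pass 70% of its speed; a pose out of reach is approached as far as the arm can. A call is refused whole if a number of a shift passes 62.5 or a number of a turn 1, either way. A call with a gripper value outside its range is refused whole. The fingers move at their own pace and stop on an object; FORCE is the grip in N (left out, the last holds). Time passes only in rows, so rows that do not move let the fingers close. It gives the time, the measured TCP pose, the force, the opening and the grip force at its end, in the units of the state.
- readout.get_state(): the state, without advancing time (a new reading comes with each control period).
- vision.get_image(name): name is "scene" or "side" or "wrist"; returns the picture (400x640x3 uint8, blue, green, red); there is no depth.
- vision.camera_params(name): a dict with "intrinsics" (3x3 intrinsics, pixels), "rvec" (rotation vector, rad) and "tvec" (3), from world to camera coordinates, as OpenCV has them; the wrist camera has in their place "hand_eye" (4x4, takes a point from camera to tool coordinates, whose origin is the TCP and whose axes are the flange's). Camera axes: x right, y down, z forward; pixel columns grow to the right and rows downward; lengths in m; the calibration is good to about 2 mm. A picture is of the moment at which its call begins: read the wrist's pose just before it. camera_params takes no time and is no camera call.
- manip.sign_off(): hands the job in; it is judged then, once.
The state is a dict: "clock": time; "qpos": joint angles; "qd": joint speeds; "effort": joint torques, N m; "position": TCP position; "ee_rot": TCP orientation; "contact_force": force on the tool from outside, world axes, zero at the start; "moment": the same for the moment, N m; "width": finger opening in m; "gripper_force": force on a finger pad.
Only numpy, scipy, OpenCV 4.12 (cv2) and the standard library are available. Lean on these libraries where they do the work, as an engineer would, in place of code of your own. Each camera call takes 0.05 s, during which the arm holds its last target. There are 200 camera calls.

## Working session

There is one attempt and no reset: what is moved stays moved. The work goes in short steps, Python scripts to look and compute and a shell command to move; the robot and the scene stay as the last step left them, time stands still between calls to the robot, and variables do not carry over. Pictures are saved under pics/ and viewed, at most 10 in all, crops included, and the job is handed in when it is done.

```bash
mkdir -p pics
python3 - <<'E'
from rig import readout, vision
import cv2,numpy as np
s=readout.get_state();print(s)
for n in("scene","side","wrist"):
    cv2.imwrite(f"pics/{n}0.png",vision.get_image(n))
    p=vision.camera_params(n)
    print(n,{k:np.round(v,4).tolist() for k,v in p.items()})
E
```

```text
{'clock': 0.0, 'qpos': array([-1.28201162e+00,  2.76601605e-01,  1.50613026e+00,  3.56787093e-05,
        1.36068455e+00, -1.20979197e-01]), 'qd': array([-0.00061305, -0.00037524, -0.00014969, -0.0019962 , -0.00047287,
       -0.00188762]), 'effort': array([-2.59512208e-04, -4.16775084e+01, -2.45800138e+01, -2.51852071e-04,
        1.09458243e-02, -5.25949044e-07]), 'position': array([ 0.22894459, -0.52688918,  0.23043708]), 'ee_rot': array([-9.10135314e-04,  9.79085362e-01,  2.03447838e-01, -5.90373517e-05]), 'contact_force': array([ 0.5853268 , -0.05057   ,  0.71614025]), 'moment': array([-0.01374808, -0.0067936 , -0.01632118]), 'gripper_force': 0.0, 'width': 0.08529034584023643}
scene {'intrinsics': [[495.0629, 0.0, 322.6901], [0.0, 495.0629, 198.3324], [0.0, 0.0, 1.0]], 'rvec': [0.8736, 2.7187, -0.8231], 'tvec': [0.4265, -0.2062, 1.5703]}
side {'intrinsics': [[429.0064, 0.0, 317.7937], [0.0, 429.0064, 204.7615], [0.0, 0.0, 1.0]], 'rvec': [0.3202, -2.6508, 1.4261], 'tvec': [0.517, 0.1713, 0.9489]}
wrist {'intrinsics': [[335.6627, 0.0, 318.1657], [0.0, 335.6627, 198.4167], [0.0, 0.0, 1.0]], 'hand_eye': [[-0.0004, -0.9598, -0.2807, 0.0727], [1.0, -0.0004, -0.0004, -0.0001], [0.0002, -0.2807, 0.9598, -0.1419], [0.0, 0.0, 0.0, 1.0]]}
```

View pics/scene0.png

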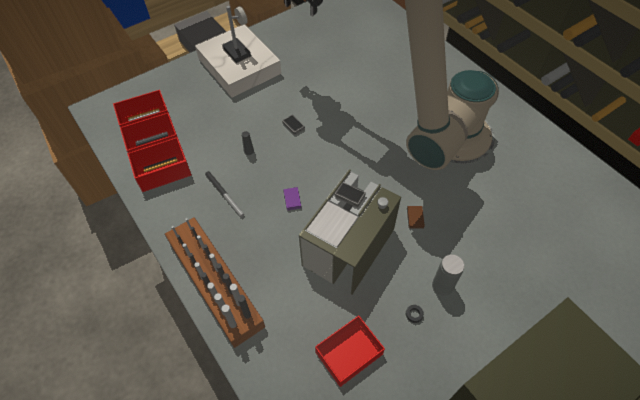

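View pics/side0.png

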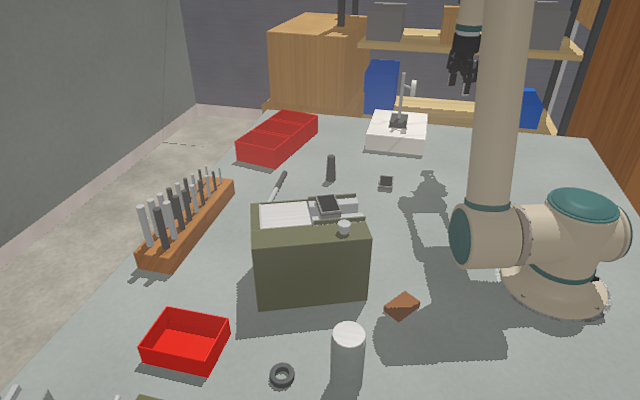

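The scene view shows the box near (350,225), with the case at (349,194), the flap at (330,223) and the collet at (383,203). The side view shows the flap at (285,214) and the case at (327,205). I'll enlarge both.

Run:
```python
import cv2,numpy as np
a=cv2.imread("pics/scene0.png")[165:265,290:410];b=cv2.imread("pics/side0.png")[185:245,240:380]
a=cv2.resize(a,None,fx=5,fy=5,interpolation=cv2.INTER_CUBIC)[:, :600]
cv2.imwrite("pics/cropA.png",a)
b=cv2.resize(b,None,fx=5,fy=5,interpolation=cv2.INTER_CUBIC)
cv2.imwrite("pics/cropB.png",b)
```

```text
(no output)
```

View pics/cropA.png

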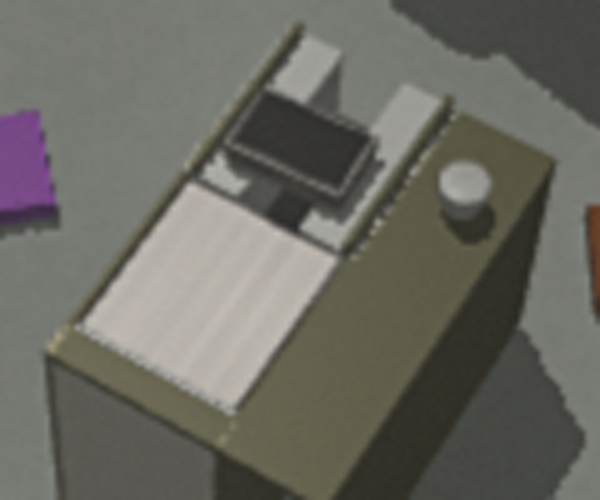

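View pics/cropB.png

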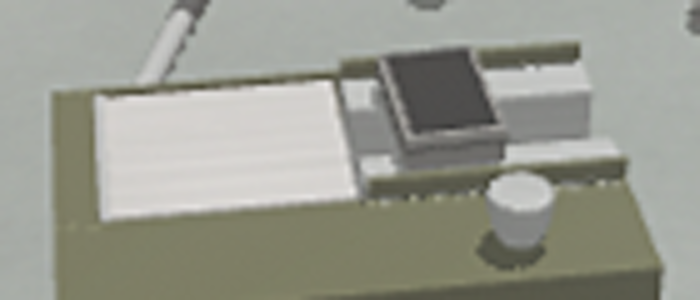

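The crops show the flap's four corners, the case's lid corners and the collet clearly. Next I'll cast rays from them and fit the box and case poses.

```bash
cat > h.py <<'E'
import cv2,numpy as np
from rig import vision
def ray(n,px,z):
    p=vision.camera_params(n);R=cv2.Rodrigues(np.array(p["rvec"],float))[0];t=np.array(p["tvec"]).ravel()
    K=np.array(p["intrinsics"])
    u=cv2.undistortPoints(np.array(px,float).reshape(-1,1,2),K,None).reshape(-1,2)
    d=np.c_[u,np.ones(len(u))]@R;c=-R.T@t
    return (c+d*((z-c[2])/d[:,2])[:,None])[:,:2]
def fit(m,w):
    m=np.array(m,float);mc=m.mean(0);wc=w.mean(0);a=m-mc;b=w-wc
    th=np.arctan2((a[:,0]*b[:,1]-a[:,1]*b[:,0]).sum(),(a*b).sum())
    R=np.array([[np.cos(th),-np.sin(th)],[np.sin(th),np.cos(th)]])
    o=wc-R@mc; return o,th,R,np.abs(w-(m@R.T+o)).max()
E
python3 - <<'E'
from h import *
A=lambda p,o:(np.array(p)+.5)/5-.5+o
F={"scene":A([(192,182),(340,257),(235,410),(78,325)],(290,165)),"side":A([(335,80),(358,197),(102,218),(97,97)],(240,185))}
C={"scene":A([(228,145),(342,195),(375,140),(270,92)],(290,165)),"side":A([(380,55),(408,143),(507,132),(468,48)],(240,185))}
mF=np.array([(4,-43),(4,43),(104,43),(104,-43)])/1e3
mC=np.array([(21,-33),(21,33),(-21,33),(-21,-33)])/1e3
W=[];V=[]
for n in F:
    w=ray(n,F[n],.164);v=ray(n,C[n],.181);W.append(w);V.append(v)
    o,th,R,e=fit(mF,w);o2,t2,_,e2=fit(mC,v);print(n,o.round(4),np.degrees(th).round(2),e.round(4),"case in bin",(R.T@(o2-o)).round(4),np.degrees(t2-th).round(1),e2.round(4))
o,th,R,e=fit(mF,sum(W)/2);o2,t2,_,e2=fit(mC,sum(V)/2);print(o.round(4),np.degrees(th),e,(R.T@(o2-o)).round(4),np.degrees(t2-th))
E
```

```text
scene [0.5254 0.0924] 22.06 0.0016 case in bin [-0.0346 -0.0015] 2.8 0.0044
side [0.5258 0.0911] 21.42 0.0011 case in bin [-0.0364 -0.0013] 3.0 0.0017
[0.5256 0.0917] 21.738173222846033 0.0008481017950094927 [-0.0355 -0.0014] 2.902841199986517
```

Both views agree: the box origin is at about (0.526, 0.092) with a yaw of 21.7°. The case centre is at x = -35.5, y = -1.4 mm in box axes. I'll raise the tool, turn it so its y runs along the runway, and set a gap of about 72 mm.

```bash
python3 -m handwheel '[[[0,0,-15],[0,0,-1],-0.7],[[0,0,-15],[0,0,-1],-0.7],[[0,0,-15],[0,0,-1],-0.7],[[0,0,0],[0,0,-1],-0.7],[[0,0,0],[0,0,-1],-0.7],[[0,0,0],[0,0,-1],-0.7],[[0,0,0],[0,0,-1],-0.7],[[0,0,0],[0,0,-1],-0.7],[[0,0,0],[0,0,-1],-0.7],[[0,0,0],[0,0,-1],-0.7],[[0,0,0],[0,0,-1],-0.7],[[0,0,0],[0,0,-1],-0.7],[[0,0,0],[0,0,-1],-0.7],[[0,0,0],[0,0,-1],-0.7],[[0,0,0],[0,0,-0.7],-0.7]]' && python3 -m handwheel '[[[33,34,0],[0,0,0],-0.7],[[33,34,0],[0,0,0],-0.7],[[33,34,0],[0,0,0],-0.7],[[33,34,0],[0,0,0],-0.7],[[33,34,0],[0,0,0],-0.7],[[33,34,0],[0,0,0],-0.7],[[33,34,0],[0,0,0],-0.7],[[33,34,0],[0,0,0],-0.7],[[33,34,0],[0,0,0],-0.7],[[33,34,0],[0,0,0],-0.7],[[33,34,0],[0,0,0],-0.7],[[33,34,0],[0,0,0],-0.7],[[33,34,0],[0,0,0],-0.7],[[35,37,0],[0,0,0],-0.7],[[0,0,0],[0,0,0],-0.7],[[0,0,0],[0,0,0],-0.7]]'
cat >> h.py <<'E'
from scipy.spatial.transform import Rotation as Ro
from rig import readout
TH=np.radians(21.74);O=np.array([.5256,.0917])
def rep():
    s=readout.get_state();q=s["ee_rot"];M=Ro.from_quat([q[1],q[2],q[3],q[0]]).as_matrix()
    c,sn=np.cos(TH),np.sin(TH);b=np.array([[c,sn],[-sn,c]])@(s["position"][:2]-O)
    print("t",round(s["clock"],2),"tcp in bin mm",(b*1e3).round(1),"z",round(s["position"][2]*1e3,1),"yaw y",np.degrees(np.arctan2(M[1,1],M[0,1])).round(2),"tilt",M[:,2].round(3),"w",round(s["width"]*1e3,1),"F",s["contact_force"].round(2),s["gripper_force"])
E
python3 -c "
from h import *
rep();cv2.imwrite('pics/w1.png',vision.get_image('wrist'))"
```

```text
clock: 2.02
position: [0.2291, -0.5272, 0.2759]
ee_rot: [-0.0, 0.56, 0.828, 0.0]
contact_force: [-1.5, 0.8, -0.1]
width: 0.0724
gripper_force: 0.0
clock: 4.03
position: [0.5023, 0.0805, 0.2759]
ee_rot: [-0.0, 0.561, 0.828, -0.001]
contact_force: [-0.8, -0.8, -0.1]
width: 0.0725
gripper_force: 0.0
t 4.03 tcp in bin mm [-25.8  -1.7] z 275.9 yaw y 21.72 tilt [-0.001 -0.001 -1.   ] w 72.5 F [-0.83 -0.76 -0.1 ] 0.0
```

View pics/w1.png

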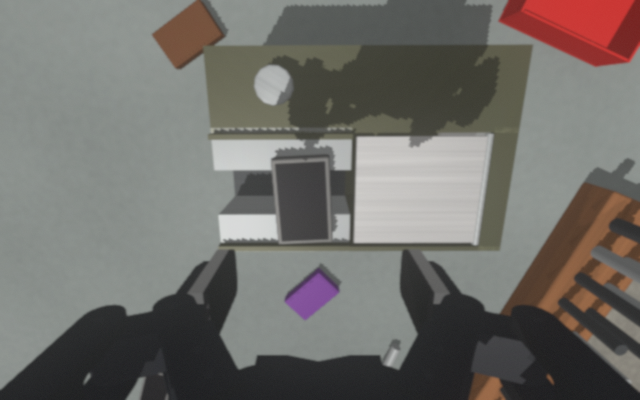

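The wrist view shows the flap with corners (355,136), (355,243), (478,244) and (492,134). The case lid is at about (273,156)–(331,242), and both fingers are in line with the runway. A quick check with the hand-eye calibration follows.

Run:
```python
from h import *
s=readout.get_state();q=s["ee_rot"];M=Ro.from_quat([q[1],q[2],q[3],q[0]]).as_matrix()
p=vision.camera_params("wrist");H=np.array(p["hand_eye"]);K=np.array(p["intrinsics"])
def wr(px,z):
    d=np.c_[np.array(px,float),np.ones(len(px))]@np.linalg.inv(K).T@H[:3,:3].T@M.T
    c=M@H[:3,3]+s["position"]; return (c+d*((z-c[2])/d[:,2])[:,None])[:,:2]
c,sn=np.cos(TH),np.sin(TH);B=np.array([[c,-sn],[sn,c]])
f=lambda w:((w-O)@B*1e3).round(1)
F=wr([(355,136),(355,243),(478,244),(492,134)],.164);C=wr([(273,158),(331,154),(331,241),(279,243)],.181)
print(f(F),f(C),f(C).mean(0))
mF=np.array([(4,43),(4,-43),(104,-43),(104,43)])/1e3
o,th,R,e=fit(mF,F);print(o,np.degrees(th),e)
```

```text
[[  2.8  43.6]
 [  5.4 -43.1]
 [106.3 -44.1]
 [105.   44.9]] [[-56.8  30. ]
 [-15.6  32.8]
 [-15.  -33.9]
 [-54.8 -35.5]] [-35.55  -1.65]
[0.52648634 0.09183226] 22.31413220170231 0.0017840085969890174
```

The poses agree to about 1 mm, so I'll descend.

```bash
python3 -m handwheel '[[[0,0,15],[0,0,0],-0.7],[[0,0,20],[0,0,0],-0.7],[[0,0,20],[0,0,0],-0.7],[[0,0,20],[0,0,0],-0.7],[[0,0,15],[0,0,0],-0.7],[[0,0,10],[0,0,0],-0.7],[[0,0,5],[0,0,0],-0.7],[[0,0,5],[0,0,0],-0.7],[[0,0,5],[0,0,0],-0.7],[[0,0,5],[0,0,0],-0.7],[[0,0,5],[0,0,0],-0.7],[[0,0,5],[0,0,0],-0.7],[[0,0,0],[0,0,0],-0.7],[[0,0,0],[0,0,0],-0.7]]'
python3 -c "
from h import *
rep();cv2.imwrite('pics/s2.png',cv2.resize(vision.get_image('side')[150:260,230:400],None,fx=4,fy=4))"
```

```text
clock: 5.82
position: [0.5029, 0.0808, 0.1464]
ee_rot: [0.0, 0.561, 0.827, 0.0]
contact_force: [0.6, 0.1, 1.5]
width: 0.0727
gripper_force: 0.7
t 5.83 tcp in bin mm [-25.1  -1.8] z 146.4 yaw y 21.68 tilt [ 0.  0. -1.] w 72.7 F [0.58 0.15 1.52] 0.7489216230169404
```

View pics/s2.png

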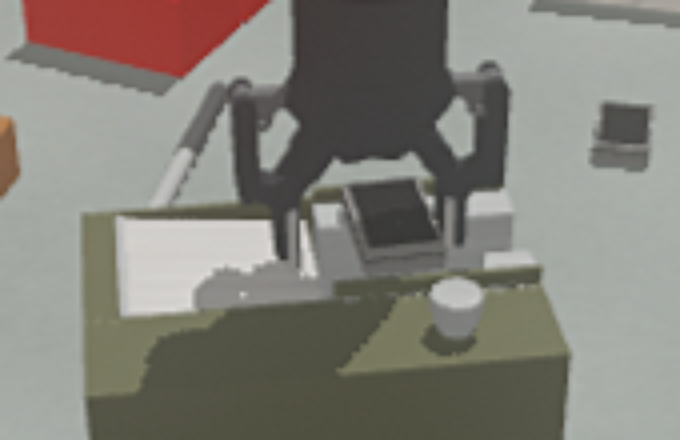

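The front finger is on the flap at (287,255) and has just begun to push it. The rear finger is in the groove behind the case at (455,240), and the case hasn't moved. I'll press 20 mm deeper.

```bash
python3 -m handwheel '[[[0,0,4],[0,0,0],-0.7],[[0,0,4],[0,0,0],-0.7],[[0,0,4],[0,0,0],-0.7],[[0,0,4],[0,0,0],-0.7],[[0,0,4],[0,0,0],-0.7],[[0,0,0],[0,0,0],-0.7],[[0,0,0],[0,0,0],-0.7],[[0,0,0],[0,0,0],-0.7]]'
python3 -c "
from h import *
rep();cv2.imwrite('pics/s3.png',cv2.resize(vision.get_image('side')[150:260,230:400],None,fx=4,fy=4))"
```

```text
clock: 6.88
position: [0.5023, 0.0806, 0.1262]
ee_rot: [-0.0, 0.561, 0.827, -0.0]
contact_force: [-0.4, 0.1, 1.1]
width: 0.0727
gripper_force: 0.8
t 6.88 tcp in bin mm [-25.8  -1.7] z 126.2 yaw y 21.68 tilt [-0.001 -0.    -1.   ] w 72.7 F [-0.36  0.15  1.11] 0.8303935742878821
```

View pics/s3.png

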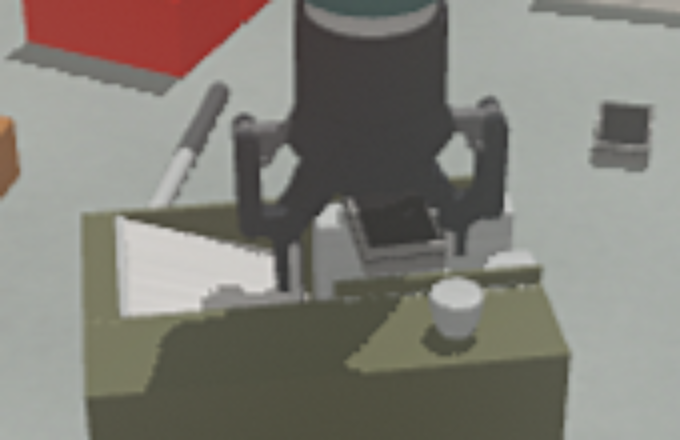

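The flap is well open and the case is still in place on the runway, so I'll push forward slowly.

```bash
python3 -m handwheel '[[[0,3,0],[0,0,0],-0.7],[[0,3,0],[0,0,0],-0.7],[[0,3,0],[0,0,0],-0.7],[[0,3,0],[0,0,0],-0.7],[[0,3,0],[0,0,0],-0.7],[[0,3,0],[0,0,0],-0.7],[[0,3,0],[0,0,0],-0.7],[[0,3,0],[0,0,0],-0.7],[[0,3,0],[0,0,0],-0.7],[[0,3,0],[0,0,0],-0.7],[[0,3,0],[0,0,0],-0.7],[[0,3,0],[0,0,0],-0.7]]'
python3 -c "
from h import *
rep();cv2.imwrite('pics/s4.png',cv2.resize(vision.get_image('side')[150:260,230:400],None,fx=4,fy=4))"
```

```text
clock: 8.43
position: [0.5361, 0.094, 0.1262]
ee_rot: [-0.0, 0.561, 0.827, -0.0]
contact_force: [-3.6, -0.9, 1.9]
width: 0.0725
gripper_force: 1.6
t 8.43 tcp in bin mm [10.6 -1.8] z 126.2 yaw y 21.68 tilt [-0.001 -0.    -1.   ] w 72.5 F [-3.59 -0.94  1.85] 1.5535299616749398
```

View pics/s4.png

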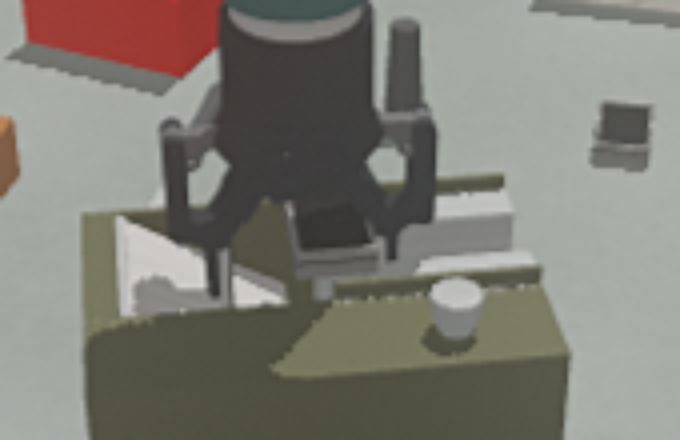

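The case is now overhanging the mouth, with its front edge at (290,270). The finger still holds the flap open, and forces are low at about 4 N. I'll continue.

```bash
python3 -m handwheel '[[[0,3,0],[0,0,0],-0.7],[[0,3,0],[0,0,0],-0.7],[[0,3,0],[0,0,0],-0.7],[[0,3,0],[0,0,0],-0.7],[[0,3,0],[0,0,0],-0.7],[[0,3,0],[0,0,0],-0.7],[[0,3,0],[0,0,0],-0.7],[[0,0,0],[0,0,0],-0.7],[[0,0,0],[0,0,0],-0.7]]'
python3 -c "
from h import *
rep();cv2.imwrite('pics/s5.png',cv2.resize(np.hstack([vision.get_image('side')[150:260,240:340],vision.get_image('scene')[155:265,290:390]]),None,fx=4,fy=4))"
```

```text
clock: 9.6
position: [0.5548, 0.1015, 0.1259]
ee_rot: [-0.001, 0.561, 0.828, -0.001]
contact_force: [-4.6, -3.2, 2.3]
width: 0.0722
gripper_force: 2.5
t 9.6 tcp in bin mm [30.8 -1.7] z 125.9 yaw y 21.69 tilt [-0.002 -0.001 -1.   ] w 72.2 F [-4.56 -3.16  2.28] 2.4937454870087095
```

View pics/s5.png

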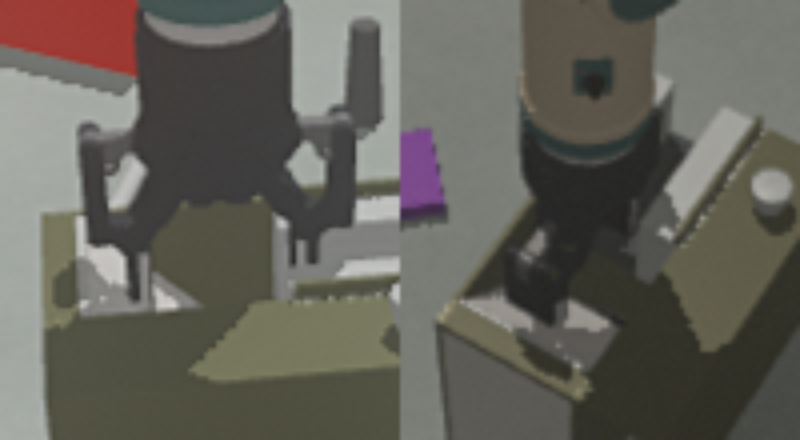

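The case has left the runway and dropped through the mouth, and the flap is held steep. To be sure the case is clear, I'll push 8 mm further and wait, then lift the fingers out and look again.

```bash
python3 -m handwheel '[[[0,4,0],[0,0,0],-0.7],[[0,4,0],[0,0,0],-0.7],[[0,0,0],[0,0,0],-0.7],[[0,0,0],[0,0,0],-0.7],[[0,0,0],[0,0,0],-0.7]]' && python3 -m handwheel '[[[0,0,-4],[0,0,0],-0.7],[[0,0,-6],[0,0,0],-0.7],[[0,0,-6],[0,0,0],-0.7],[[0,0,-6],[0,0,0],-0.7],[[0,0,-8],[0,0,0],-0.7],[[0,0,-10],[0,0,0],-0.7],[[0,0,-15],[0,0,0],-0.7],[[0,0,-20],[0,0,0],-0.7],[[0,0,-30],[0,0,0],-0.7],[[0,0,-30],[0,0,0],-0.7],[[0,-30,-20],[0,0,0],-0.7],[[0,-40,0],[0,0,0],-0.7],[[0,-40,0],[0,0,0],-0.7],[[0,-40,0],[0,0,0],-0.7],[[0,0,0],[0,0,0],-0.7],[[0,0,0],[0,0,0],-0.7]]'
python3 -c "
from h import *
rep();cv2.imwrite('pics/s6.png',cv2.resize(np.hstack([vision.get_image('side')[170:300,240:375],vision.get_image('scene')[165:295,290:410]]),None,fx=3,fy=3))"
```

```text
clock: 10.32
position: [0.5605, 0.104, 0.1253]
ee_rot: [-0.002, 0.561, 0.828, -0.002]
contact_force: [-7.1, -3.7, 2.2]
width: 0.0722
gripper_force: 3.8
clock: 12.32
position: [0.425, 0.0494, 0.2822]
ee_rot: [0.001, 0.562, 0.827, 0.001]
contact_force: [1.4, -0.1, 0.1]
width: 0.0728
gripper_force: 0.0
t 12.32 tcp in bin mm [-109.1   -2. ] z 282.2 yaw y 21.66 tilt [ 0.003  0.    -1.   ] w 72.8 F [ 1.43 -0.1   0.14] 0.0
```

View pics/s6.png

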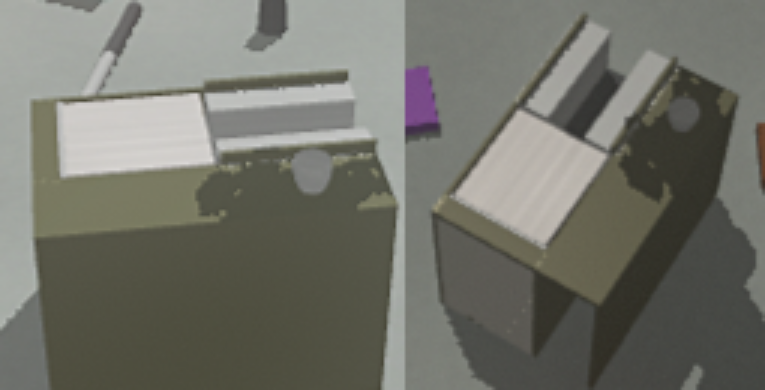

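The flap is flush shut (side view (135,135), scene view (535,180)), the runway is empty and the collet is still in place. The case is inside the box and the arm is clear, so I'm handing in.

```bash
python3 -m handwheel '[[[0,0,0],[0,0,0],-0.7],[[0,0,0],[0,0,0],-0.7],[[0,0,0],[0,0,0],-0.7],[[0,0,0],[0,0,0],-0.7]]' && python3 -c "
from rig import manip
print(manip.sign_off())"
```

```text
clock: 12.92
position: [0.4239, 0.0494, 0.2812]
ee_rot: [-0.0, 0.561, 0.827, -0.0]
contact_force: [0.2, 0.6, 0.1]
width: 0.0723
gripper_force: 0.0
the job is handed in; nothing more can be done
None
```

I handed the job in at about 13 s: the case went off the runway through the mouth, the flap is shut and the arm is clear, but I couldn't see the case inside the box and sign-off returned no verdict.

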